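# Clear the measuring bench: gauges to their case, parts to rest and tray

### The job

The measuring is finished, so clear the bench: put the ring gauge, the plug gauge and the gauge block back into the recesses made for them in the wooden gauge case, lay the stepped shaft in the vees of the shaft rest, and stand the loose bushing in an empty place on the floor of the green tray. Set each thing down rather than dropping it, the gauge block standing as it does now. Leave the marker pen and the hand stamp where they are.

Things in the scene. Friction and masses are not known exactly. Their poses are not given: they have to be found in the camera images.
- ring_gauge: Ring gauge: plain steel ring lying flat, 58 mm outside diameter, 18 mm high, 25 mm bore, about 0.2 kg. Origin: centre of its underside, z up the bore. Grip it across the outside, by its upper 10 mm if it is to go straight into the recess.
- gauge_block: Gauge block: small plain steel block standing on its narrow foot, 9 mm (x) by 30 mm (y) by 20 mm high (z). Origin: centre of its underside. Grip across the 9 mm. (The white eraser behind it, 17 by 42 mm, is not part of the job.)
- plug_gauge: Plug gauge, 104 mm long along own y: dark octagonal handle, 18 mm across flats, from y -24 to +38 mm; bright 14 mm cylinder ends, the long one reaching y -52, the short one y +52 mm. About 0.12 kg. Origin: on its axis at mid-length, 9 mm above what it lies on. Grip the handle across its side flats (own x as it starts).
- step_shaft: Stepped shaft: plain bright turned steel shaft 101 mm long, lying along its own y; 22 mm thick from y = -22 to 0 mm, 12 to 16 mm thick elsewhere. About 0.19 kg. Origin: on its axis at mid-length, 11 mm above the bench at the start. Grip across it near mid-length. It can roll.
- bushing: The loose bushing: small bronze bush standing on end among the things on the bench, 22 mm outside diameter, 21 mm high. Origin: centre of its underside, z along its bore.
- gauge_case: Dark wooden case fixed to the bench, 156 (x) by 160 (y) by 18 mm high, no lid; origin: centre of underside, z up. Three felt-lined recesses 6 mm deep, floors 12 mm above origin. Ring gauge: round, 74 mm diameter, centre x +30 y -36 mm. Gauge block: 26 (x) by 46 (y), centre x +30 y +44. Plug gauge: trough 34 (x) by 120 (y), centre x -50 y 0, either way round.
- shaft_rest: Fixed steel plate 100 (x) by 108 (y) by 8 mm with two black vee blocks, each 92 (x) by 34 (y), at y -34 and +34 mm (34 mm gap for fingers). 90 degree vees in line along y over x 0: bottoms 30 mm, tops 60 mm above origin, 60 mm wide at top. Origin: centre of underside, z up. Shaft lies along y in both vees, centred, either way round, axis then 44 mm above origin.
- bushing_tray: Green tray fixed to the bench, 144 (x) by 206 (y) mm over the rim, walls 35 mm high, floor 136 by 196 mm, 2 mm above origin (centre of underside, z up). Eleven bushings, 20 mm wide and high, stand fixed in it in columns at y about +77, +38, +2, -75 mm. Widest empty place: centre x +18, y -37 mm, 37 mm in y from bushings either side, wall or bushing 45 mm or more off in x.
- marker: Black marker pen lying on the bench, 136 mm long (own y), 17 mm thick; a bystander. Origin: centre of its underside.
- stamp: Black hand stamp standing on the bench, 24 mm diameter, 63 mm high; a bystander. Origin: centre of its underside.

How it is judged:
By the outcome, as a careful person would: the job done as asked, in the order asked, and still so for the second after the job is handed in, with the robot touching nothing.
It also fails if it takes over 115 s, if anything falls off the work surface, if the arm or the gripper's body presses on something with over 40 N, if the wrist force passes 120 N, or if a joint passes its speed limit or range.

### The arm

A 6-joint arm with a two-finger parallel gripper is mounted at the origin on a cart in front of the work surface, level with it; the furniture and walls round the work are solid. World frame = base frame: x ahead of the robot, y to its left, z up, the work surface at z = 0. Lengths are in m, angles in rad, forces in N, time in s.
With the tool pointing down it reaches from about 0.35 to 0.775 m from the base axis. Payload 5.5 kg.
Tool frame: the origin (TCP) lies midway between the tips of the shut fingers; the grasp point (between the pads) lies 19 mm behind it; z points along the fingers, y is the line along which they close (so a half turn about z gives the same grasp; the last joint's range is limited). The gripper opens to 85 mm and grips with 20 to 120 N. Pads are 22 mm wide; open, the fingers measure 114 mm over their backs; the gripper's body (76 mm by 85 mm) begins 54 mm behind the grasp point. The pads swing forward as they close: fully open they stand 13 mm farther back than shut.
Start: joints at [1.018, 0.313, 0.046, 1.304, 0, 1.431], TCP at [0.231, 0.527, 0.231] pointing down, gripper open.
Joint ranges: [-2.76, 2.76], [-0.86, 1.69], [-1.03, 1.26], [-2.2, 2.34], [-1.47, 1.5], [-3.14, 3.14]. Speed limits (rad/s): [2.57, 2.57, 3.14, 3.14, 3.14, 3.14].

### API

Orientations are given as a unit quaternion [w, x, y, z].
In Python, from workcell import telemetry, imaging, env gives the robot as it stands. The module is installed in compiled form; this text tells all that it offers.
- The arm moves only by the tool step_arm, never from a script. Its argument "moves" is a list of rows, each a list of 3 entries, a list of its own where there are three numbers: the shift along the tool's x, y, z in mm, then the turn, a rotation vector about the tool's x, y, z in rad, then the finger opening in mm, from 0 to 85.4. A call has 1 to 8 rows; each row is the pose to reach, as a shift and turn from the pose commanded when the call began, along the tool's axes at that moment; what a row does not reach only later rows make up. A row lasts 1/12 s, in which the tool goes at most 41.7 mm and 7.16 degrees, less where a joint would pass 70% of its speed; a pose out of reach is approached as far as the arm can. A call with a gripper value outside its range is refused whole. The fingers move at their own pace and stop on an object; "grip_force" is the grip in N (left out, the last holds). Time passes only in rows, so rows that repeat a pose let the fingers close. It gives the time, the measured TCP pose, the force, the opening and the grip force at its end, in the units of the state.
- telemetry.get_state(): the state, without advancing time (a new reading comes with each control period).
- imaging.read_camera(name): name is "side" or "top"; returns the picture (400x640x3 uint8, red, green, blue); there is no depth.
- imaging.camera_params(name): a dict with "camera_matrix" (3x3 intrinsics, pixels), "pose" (4x4, takes a point from camera to world coordinates). Camera axes: x right, y up, looking along -z (the intrinsics and any distortion apply to the point x, -y, -z); pixel columns grow to the right and rows downward; lengths in m; the calibration is good to about 2 mm. A picture is of the moment at which its call begins. camera_params takes no time and is no camera call.
- env.hand_in(): hands the job in; it is judged then, once.
The state is a dict: "clock": time; "joint_pos": joint angles; "qvel": joint speeds; "tau": joint torques, N m; "tcp_pos": TCP position; "orientation": TCP orientation; "wrist_force": force on the tool from outside, world axes, zero at the start; "ft_torque": the same for the moment, N m; "finger_gap": finger opening in m; "grip_force": force on a finger pad.
Only numpy, scipy, OpenCV 4.12 (cv2) and the standard library are available. Lean on these libraries where they do the work, as an engineer would, in place of code of your own. Each camera call takes 0.05 s, during which the arm holds its last target. There are 200 camera calls.

## Working session

There is one attempt and no reset: what is moved stays moved. The work goes in short steps, Python scripts to look and compute and a tool call to move; the robot and the scene stay as the last step left them, time stands still between calls to the robot, and variables do not carry over. Pictures are saved under pics/ and viewed, at most 16 in all, crops included, and the job is handed in when it is done.

Besides the shell and the picture viewer there is one more tool, called after "Call:" as name(argument=value, ...) on one line, values as JSON. step_arm: Moves the arm, as the interface text tells. Its arguments: {"type":"object","properties":{"moves":{"type":"array"},"grip_force":{"type":"number"}},"required":["moves"]}

```bash
mkdir -p pics; ls
python3 - <<'E'
from workcell import telemetry, imaging
import cv2, numpy as np
for n in ("side","top"):
    im=imaging.read_camera(n); cv2.imwrite(f"pics/{n}0.png",im[:,:,::-1])
    p=imaging.camera_params(n); print(n,{k:np.round(v,4).tolist() if not isinstance(v,str) else v for k,v in p.items()})
print(telemetry.get_state())
E
```

```text
pics
side {'camera_matrix': [[425.2964, 0.0, 324.6362], [0.0, 425.2964, 199.9553], [0.0, 0.0, 1.0]], 'pose': [[-0.9981, -0.0491, 0.0362, 0.5317], [0.0588, -0.6143, 0.7869, 0.7396], [-0.0164, 0.7875, 0.616, 0.6442], [0.0, 0.0, 0.0, 1.0]]}
top {'camera_matrix': [[469.0186, 0.0, 318.3532], [0.0, 469.0186, 194.5396], [0.0, 0.0, 1.0]], 'pose': [[-0.0127, 0.9812, -0.1925, 0.2798], [-0.9999, -0.012, 0.0048, -0.0725], [0.0024, 0.1925, 0.9813, 1.2009], [0.0, 0.0, 0.0, 1.0]]}
{'clock': 0.1, 'joint_pos': array([1.01839460e+00, 3.13941596e-01, 4.50274621e-02, 1.30356665e+00,
       7.45532122e-06, 1.43123126e+00]), 'qvel': array([-0.00075793, -0.00234383,  0.00288186,  0.00210187, -0.00104368,
        0.00055041]), 'tau': array([ 3.24146116e-03, -4.81727207e+01,  2.99243134e+01,  1.28404837e-02,
       -4.87757052e-05,  1.96011416e-05]), 'tcp_pos': array([0.23043347, 0.52629137, 0.23046212]), 'orientation': array([-2.89124454e-04,  2.04955515e-01,  9.78770927e-01, -7.91054566e-04]), 'wrist_force': array([-0.16995437, -0.6071951 ,  0.62532762]), 'ft_torque': array([ 0.03182686, -0.0361357 ,  0.00682627]), 'grip_force': 0.0, 'finger_gap': 0.08541242925229436}
```

View pics/top0.png

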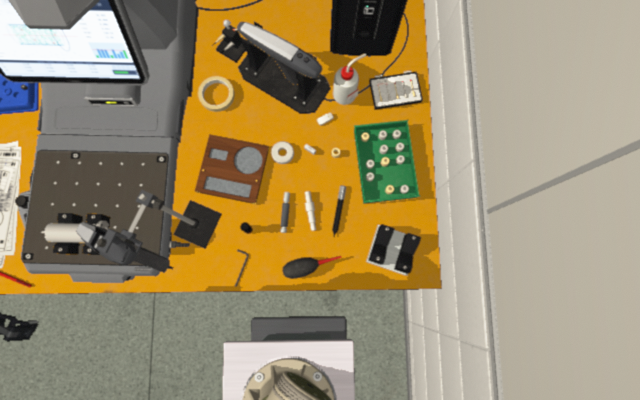

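View pics/side0.png

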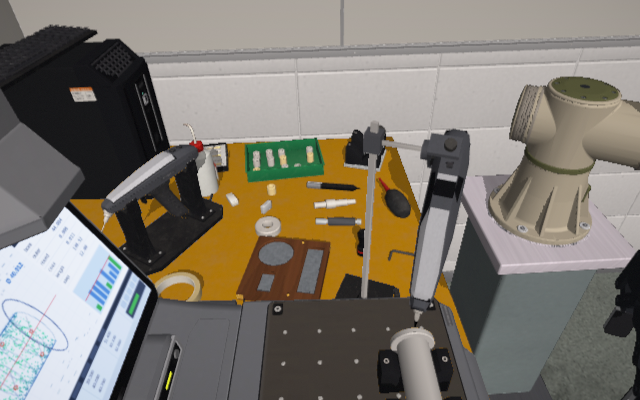

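The top view shows the case at (233,168), ring (282,152), block (311,149), bushing (336,152), tray (387,162), plug (287,212), shaft (311,210), marker (339,208), stamp (246,228) and shaft rest (395,249). The side view shows the same things from the left, with the arm clear of them. Next I'll enlarge both views.

```bash
cat > h.py <<'E'
import numpy as np, cv2
from workcell import telemetry, imaging
from scipy.spatial.transform import Rotation as R
def cam(n):
    p=imaging.camera_params(n); return np.array(p["camera_matrix"]),np.array(p["pose"]),p
def ray(n,uv,z):
    K,T,_=cam(n); d=np.array([(uv[0]-K[0,2])/K[0,0],-(uv[1]-K[1,2])/K[1,1],-1.]); d=T[:3,:3]@d
    return T[:3,3]+d*(z-T[2,3])/d[2]
def proj(n,P):
    K,T,_=cam(n); c=(np.atleast_2d(P)-T[:3,3])@T[:3,:3]; return np.c_[K[0,2]-K[0,0]*c[:,0]/c[:,2],K[1,2]+K[1,1]*c[:,1]/c[:,2]]
E
python3 - <<'E'
import cv2
from h import cam
for n in("top","side"):print(cam(n)[2].keys())
a=cv2.imread("pics/top0.png")[100:290,190:430];cv2.imwrite("pics/topz.png",cv2.resize(a,None,fx=3.1,fy=3.1,interpolation=cv2.INTER_CUBIC))
a=cv2.imread("pics/side0.png")[130:310,220:420];cv2.imwrite("pics/sidez.png",cv2.resize(a,None,fx=3.3,fy=3.3,interpolation=cv2.INTER_CUBIC))
E
```

```text
dict_keys(['camera_matrix', 'pose'])
dict_keys(['camera_matrix', 'pose'])
```

View pics/topz.png

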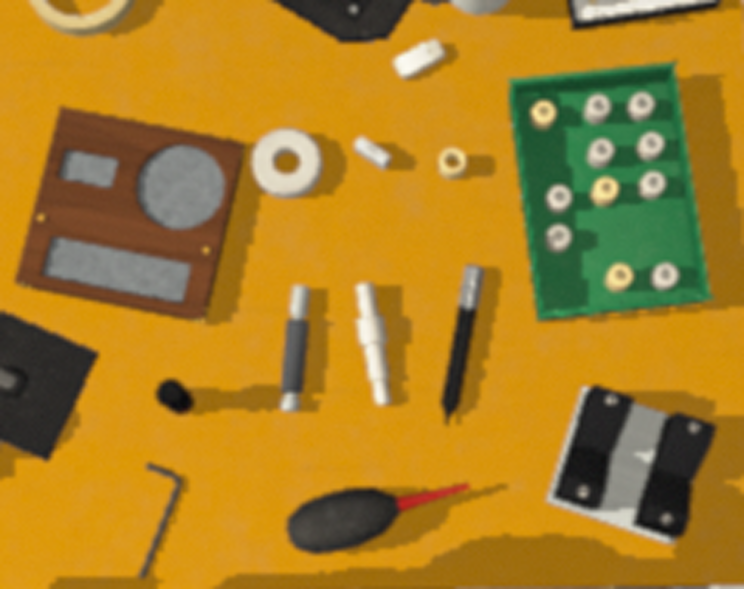

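View pics/sidez.png

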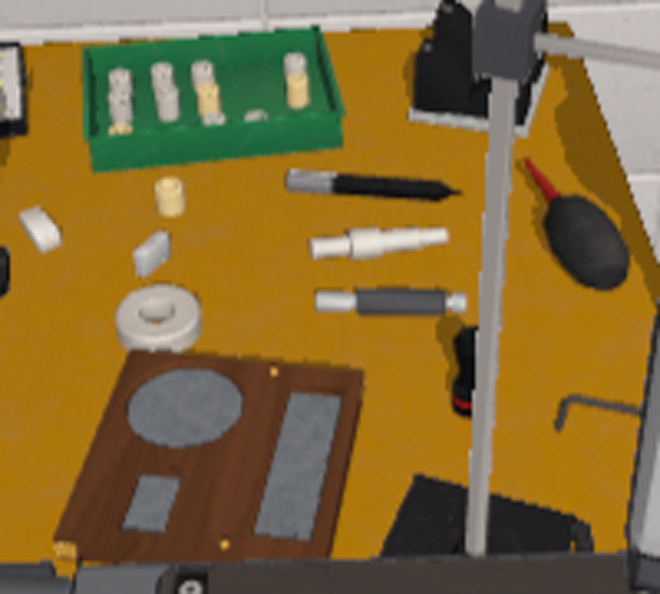

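The zoom gives these orientations. Case +x points up in the image, with the block recess on the left, the ring recess on the right and the trough at the bottom. Tray +y points up and its empty place is near zoom (630,232). The rest's vee line runs roughly horizontal in the image. A tall post stands on the black plate at about (205,222), between the arm and the work. Next I'll measure.

```bash
cat > m.py <<'E'
from h import *
def blobs(n,mask,amin=20,amax=6000):
    out=[]
    k,l,s,c=cv2.connectedComponentsWithStats(mask.astype(np.uint8))
    for i in range(1,k):
        if amin<s[i,4]<amax:
            ct=cv2.findContours((l==i).astype(np.uint8),cv2.RETR_EXTERNAL,cv2.CHAIN_APPROX_NONE)[0][0]
            out.append((c[i],s[i,4],cv2.minAreaRect(ct)))
    return out
if __name__=="__main__":
    S=telemetry.get_state()
    print("tcp px",proj("top",S["tcp_pos"]).round(),proj("side",S["tcp_pos"]).round())
    for n,(x0,x1,y0,y1) in dict(top=(190,430,100,290),side=(220,420,130,310)).items():
        im=cv2.imread(f"pics/{n}0.png"); hsv=cv2.cvtColor(im,cv2.COLOR_BGR2HSV)
        roi=np.zeros(im.shape[:2],bool); roi[y0:y1,x0:x1]=1
        m=roi&((hsv[...,1]<140)|(hsv[...,2]<45))
        for c,a,r in blobs(n,m):
            z=.01; P=ray(n,c,z)
            b=cv2.boxPoints(r); W=[ray(n,q,z)[:2] for q in b]
            print(n,c.round(1),a,"xy",(P[:2]*1e3).round(),"sides",[int(1e3*np.linalg.norm(W[i]-W[i+1])) for i in(0,1)],"dir",np.degrees(np.arctan2(*(W[1]-W[0])[::-1])).round(),np.degrees(np.arctan2(*(W[2]-W[1])[::-1])).round())
E
python3 m.py
python3 - <<'E'
from h import *
print("post base",ray("top",(205,222),0),"side",ray("side",(367,298),0))
K,T,_=cam("top")
# post top two-view triangulation
def line(n,uv): a=ray(n,uv,0);o=cam(n)[1][:3,3];return o,(a-o)/np.linalg.norm(a-o)
def tri(u,v):
    (o1,d1),(o2,d2)=line("top",u),line("side",v)
    s=np.linalg.lstsq(np.c_[d1,-d2],o2-o1,rcond=None)[0]; p,q=o1+s[0]*d1,o2+s[1]*d2; return (p+q)/2,np.linalg.norm(p-q)
print("post top",tri((148,198),(375,130)))
E
```

```text
tcp px [[ 19. 316.]] [[614. 376.]]
top [216.7 105.2] 199 xy [761. 192.] sides [86, 28] dir -91.0 -179.0
top [302.7 104.8] 369 xy [760. -39.] sides [113, 36] dir -91.0 179.0
top [343.9 101.6] 71 xy [ 768. -150.] sides [51, 11] dir -91.0 178.0
top [392.3 102.7] 264 xy [ 763. -281.] sides [126, 22] dir -91.0 177.0
top [324.6 118.4] 134 xy [720. -98.] sides [46, 23] dir -60.0 -153.0
top [386.8 161.4] 298 xy [ 600. -259.] sides [151, 214] dir -83.0 -176.0
top [382.1 134.7] 98 xy [ 673. -250.] sides [29, 26] dir -45.0 -138.0
top [396.2 134. ] 99 xy [ 675. -287.] sides [29, 27] dir -91.0 177.0
top [364.7 136.5] 100 xy [ 669. -203.] sides [26, 30] dir -91.0 178.0
top [282.  152.2] 399 xy [628.  16.] sides [58, 60] dir -91.0 180.0
top [399.1 146.9] 98 xy [ 639. -293.] sides [26, 27] dir -91.0 177.0
top [309.5 148.7] 75 xy [637. -57.] sides [15, 34] dir -33.0 -125.0
top [383.1 148.9] 98 xy [ 634. -251.] sides [26, 27] dir -91.0 178.0
top [247.9 160. ] 664 xy [608. 105.] sides [74, 76] dir -44.0 -136.0
top [218.3 154. ] 206 xy [625. 184.] sides [30, 50] dir -8.0 -101.0
top [335.4 152.3] 58 xy [
[... 1744 characters left out ...]
09 xy [473. -57.] sides [99, 34] dir 175.0 83.0
side [265.7 206.4] 113 xy [636. -57.] sides [44, 30] dir -127.0 117.0
side [221.  211.5] 42 xy [740. -46.] sides [4, 52] dir 175.0 97.0
side [267.8 226.5] 471 xy [628.  16.] sides [58, 71] dir 176.0 91.0
side [338.1 221. ] 333 xy [468.   9.] sides [27, 106] dir -94.0 173.0
side [275.6 253.2] 713 xy [607. 102.] sides [75, 70] dir 176.0 90.0
side [310.2 271.3] 812 xy [537. 158.] sides [125, 40] dir -102.0 156.0
side [265.6 282.3] 255 xy [624. 180.] sides [50, 28] dir -101.0 153.0
post base [0.44683942 0.21474596 0.        ] side [0.43145807 0.22425356 0.        ]
post top (array([0.43985292, 0.2329477 , 0.36364515]), np.float64(0.00323695900492))
```

The two views agree to within about 3 mm for every object. Before moving, I'll look at the post structure between the arm and the work.

Run:
```python
import cv2,numpy as np
a=cv2.resize(cv2.imread("pics/top0.png")[140:345,0:220],(440,410),interpolation=cv2.INTER_CUBIC)
b=cv2.resize(cv2.imread("pics/side0.png")[90:400,340:640],(360,372),interpolation=cv2.INTER_CUBIC)
o=np.zeros((410,800,3),np.uint8);o[:,:440]=a;o[:372,440:]=b
cv2.imwrite("pics/post.png",o)
from h import *
# case fit
top={"r":(247.9,160.0),"b":(218.3,154.0),"p":(227.2,186.5)};side={"r":(275.6,253.2),"b":(265.6,282.3),"p":(310.2,271.3)}
loc={"r":(30,-36),"b":(30,44),"p":(-50,0)}
z=.014
W=np.array([(ray("top",top[k],z)[:2]+ray("side",side[k],z)[:2])/2 for k in "rbp"])*1e3
L=np.array([loc[k] for k in "rbp"],float)
w,l=W-W.mean(0),L-L.mean(0)
th=np.arctan2((l[:,0]*w[:,1]-l[:,1]*w[:,0]).sum(),(l*w).sum());Rm=np.array([[np.cos(th),-np.sin(th)],[np.sin(th),np.cos(th)]])
t=W.mean(0)-Rm@L.mean(0);print("case",t,np.degrees(th),"\nW",W,"\nres",W-(L@Rm.T+t),"\nfit",L@Rm.T+t)
```

```text
case [585.31637007 147.41849338] -13.133743758021426 
W [[606.90455156 105.34225461]
 [623.91515183 183.10304129]
 [536.68562901 159.32867395]] 
res [[ 0.55300778 -0.20116902]
 [-0.61438244 -0.34776749]
 [ 0.06137466  0.54893651]] 
fit [[606.35154378 105.54342363]
 [624.52953427 183.45080878]
 [536.62425435 158.77973744]]
```

View pics/post.png

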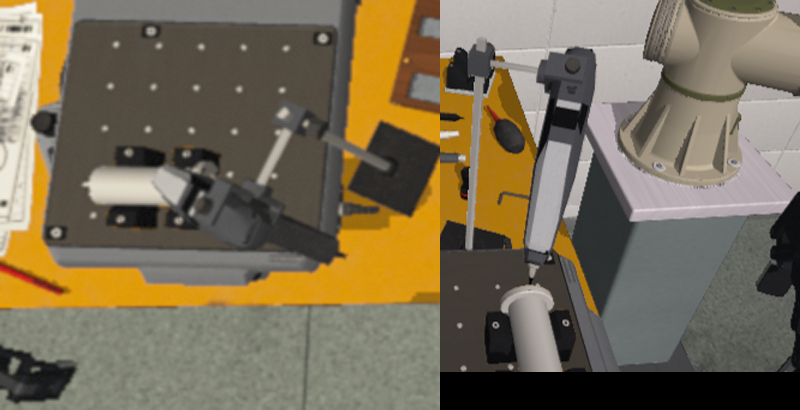

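Post plus a clamped hand scanner, head at top (172,267) and side (460,135). I'll triangulate that.

```bash
cat >> h.py <<'E'
def line(n,uv): a=ray(n,uv,0);o=cam(n)[1][:3,3];return o,(a-o)/np.linalg.norm(a-o)
def tri(u,v):
    (o1,d1),(o2,d2)=line("top",u),line("side",v)
    s=np.linalg.lstsq(np.c_[d1,-d2],o2-o1,rcond=None)[0]; p,q=o1+s[0]*d1,o2+s[1]*d2; return ((p+q)/2).round(3),np.linalg.norm(p-q).round(4)
E
python3 - <<'E'
from h import *
print("tip",tri((172,267),(463,135)),tri((165,260),(463,135)))
print("clamp",tri((132,236),(428,148)),"nozzle",tri((80,228),(416,310)))
# rest: corner of plate etc., black block tops
im=cv2.imread("pics/top0.png");hsv=cv2.cvtColor(im,cv2.COLOR_BGR2HSV)
m=np.zeros(im.shape[:2],np.uint8);m[220:280,365:425]=(hsv[220:280,365:425,2]<70)&1
for n in[1]:
    k,l,s,c=cv2.connectedComponentsWithStats(m)
    for i in range(1,k):
        if s[i,4]>60:
            ct=cv2.findContours((l==i).astype(np.uint8),0,cv2.CHAIN_APPROX_NONE)[0][0];r=cv2.minAreaRect(ct);print(s[i],c[i],r,[(ray("top",p,.06)[:2]*1e3).round() for p in cv2.boxPoints(r)])
# plate corners (zoom/3.1+offset)
for p in [(549,502),(672,541),(714,428),(584,387)]: q=(190+p[0]/3.1,100+p[1]/3.1);print(p,(ray("top",q,.008)[:2]*1e3).round(),(ray("top",q,.06)[:2]*1e3).round())
# tray rim
g=((hsv[...,0]>55)&(hsv[...,0]<90)&(hsv[...,1]>100)).astype(np.uint8)
g[:,:340]=0;ct=max(cv2.findContours(g,0,cv2.CHAIN_APPROX_NONE)[0],key=cv2.contourArea);r=cv2.minAreaRect(ct);print("tray",r,[(ray("top",p,.035)[:2]*1e3).round() for p in cv2.boxPoints(r)])
a=cv2.resize(im[215:285,360:430],(490,490),interpolation=cv2.INTER_CUBIC);cv2.imwrite("pics/rest.png",a)
E
```

```text
tip (array([0.31 , 0.197, 0.33 ]), np.float64(0.0187)) (array([0.319, 0.209, 0.338]), np.float64(0.0258))
clamp (array([0.373, 0.263, 0.35 ]), np.float64(0.0026)) nozzle (array([0.408, 0.423, 0.22 ]), np.float64(0.0026))
[370 225  24  39 475] [380.89052632 244.07157895] ((381.0958557128906, 243.9835968017578), (14.094359397888184, 37.43995666503906), 16.8583984375) [array([ 342., -198.]), array([ 428., -228.]), array([ 418., -260.]), array([ 331., -230.])]
[395 234  25  39 532] [406.78383459 252.72180451] ((407.10784912109375, 252.69862365722656), (15.589348793029785, 37.6417121887207), 16.50436019897461) [array([ 320., -258.]), array([ 407., -288.]), array([ 396., -324.]), array([ 309., -294.])]
(549, 502) [ 339. -199.] [ 337. -194.]
(672, 541) [ 307. -298.] [ 305. -288.]
(714, 428) [ 398. -337.] [ 393. -325.]
(584, 387) [ 433. -231.] [ 426. -224.]
tray ((385.89312744140625, 161.01394653320312), (77.60350799560547, 54.88292694091797), 82.56858825683594) [array([ 689., -173.]), array([ 707., -316.]), array([ 502., -331.]), array([ 485., -192.])]
```

View pics/rest.png

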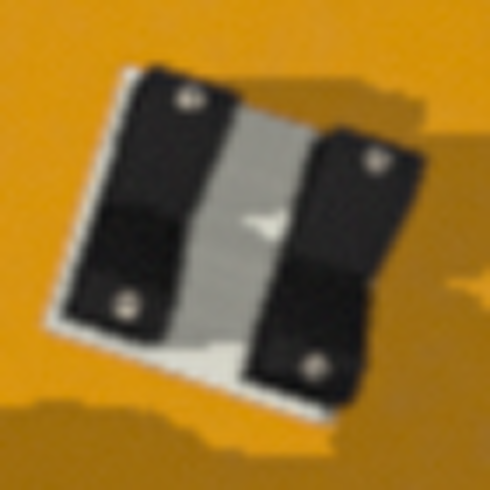

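The rest's screws and the vee shading are clear in the crop: screws at (190,97), (125,305), (375,160) and (315,365), so the vee line runs across the image tilted by about 17°. Next I'll get the angles and the rest and tray poses.

```bash
cat >> h.py <<'E'
def plan(*wps):
    """waypoints (x,y,z mm, tool-y angle deg): prints shift/turn in successive tool frames from the measured pose"""
    s=telemetry.get_state(); p=s["tcp_pos"]*1e3; q=s["orientation"]; Rc=R.from_quat([q[1],q[2],q[3],q[0]])
    print("t",round(s["clock"],2),"tcp",p.round(1),"yang",np.degrees(np.arctan2(*Rc.as_matrix()[:2,1][::-1])).round(1),"gap",round(s["finger_gap"]*1e3,1),"F",s["wrist_force"].round(1),"grip",round(s["grip_force"],1))
    for x,y,z,a in wps:
        t=np.radians(a); cy=np.array([np.cos(t),np.sin(t),0]); cz=np.array([0,0,-1.]); M=np.c_[np.cross(cy,cz),cy,cz]
        d=Rc.inv().apply(np.array([x,y,z])-p); r=(Rc.inv()*R.from_matrix(M)).as_rotvec()
        print((x,y,z,a),"shift",d.round(1).tolist(),"turn",r.round(3).tolist(),"rows>=",max(np.linalg.norm(d)/41.7,np.degrees(np.linalg.norm(r))/7.16).round(1))
        p,Rc=np.array([x,y,z]),R.from_matrix(M)
E
python3 - <<'E'
from h import *
for n,seeds in dict(top=dict(plug=(285,212),shaft=(310,210),block=(310,149)),side=dict(plug=(338,221),shaft=(334,203),block=(266,206))).items():
    im=cv2.imread(f"pics/{n}0.png");hsv=cv2.cvtColor(im,cv2.COLOR_BGR2HSV);k,l=cv2.connectedComponents(((hsv[...,1]<140)|(hsv[...,2]<45)).astype(np.uint8))
    for o,sd in seeds.items():
        v,u=np.nonzero(l==l[sd[1],sd[0]]);W=np.array([ray(n,p,.01)[:2] for p in np.c_[u,v]])*1e3
        w,V=np.linalg.eigh(np.cov(W.T));print(n,o,len(W),W.mean(0).round(1),np.degrees(np.arctan2(V[1,1],V[0,1])).round(1),np.sqrt(12*w).round(1))
S=np.array([ray("top",(360+u/7,215+v/7),.06)[:2]*1e3 for u,v in [(190,97),(125,305),(375,160),(315,365)]])
yv=(S[0]+S[1]-S[2]-S[3])/2;xv=(S[0]+S[2]-S[1]-S[3])/2
print("rest",S.mean(0),"ydir",np.degrees(np.arctan2(yv[1],yv[0])),"xdir",np.degrees(np.arctan2(xv[1],xv[0])),np.linalg.norm(yv),np.linalg.norm(xv))
B={"row+77":[(543,113),(597,107),(641,104)],"+38":[(600,152),(650,145)],"+2":[(558,197),(605,189),(652,184)],"-37":[(558,237)],"-75":[(619,277),(664,275)],"rim":[(511,80),(673,65),(710,298),(541,318)]}
for k,v in B.items(): print(k,[(ray("top",(190+a/3.1-.34,100+b/3.1-.34),.035 if k=="rim" else .022)[:2]*1e3).round().tolist() for a,b in v])
plan((231,526,450,66))
E
```

```text
top plug 264 [468.4   8.7] 174.9 [ 16.7 104.6]
top shaft 286 [473.4 -56.2] -171.6 [19.4 97. ]
top block 75 [637.1 -56.7] 54.0 [15.6 34.4]
side plug 333 [468.3   9.4] 174.9 [ 25.3 103.6]
side shaft 309 [473.4 -56.8] -174.6 [29.8 94.3]
side block 113 [635.8 -56.9] 73.8 [22.2 45.5]
rest [ 369.18066952 -264.49631074] ydir 71.00001448052006 xdir -19.276130812758726 67.73039873456999 75.23784397166537
row+77 [[666.0, -202.0], [671.0, -248.0], [673.0, -286.0]]
+38 [[631.0, -249.0], [637.0, -292.0]]
+2 [[592.0, -213.0], [599.0, -252.0], [603.0, -292.0]]
-37 [[558.0, -211.0]]
-75 [[523.0, -261.0], [525.0, -298.0]]
rim [[691.0, -175.0], [703.0, -312.0], [502.0, -332.0], [487.0, -194.0]]
t 0.1 tcp [230.4 526.3 230.5] yang 66.3 gap 85.4 F [-0.2 -0.6  0.6] grip 0.0
(231, 526, 450, 66) shift [-0.6, -0.4, -219.5] turn [-0.002, -0.0, 0.006] rows>= 5.3
```

```bash
python3 -c "
from h import *
plan((231,526,450,66),(430,270,450,26),(628,16,300,-13),(628,16,60,-13))"
```

```text
t 0.1 tcp [230.4 526.3 230.5] yang 66.3 gap 85.4 F [-0.2 -0.6  0.6] grip 0.0
(231, 526, 450, 66) shift [-0.6, -0.4, -219.5] turn [-0.002, -0.0, 0.006] rows>= 5.3
(430, 270, 450, 26) shift [-285.9, -152.9, 0.0] turn [0.0, 0.0, 0.698] rows>= 7.8
(628, 16, 300, -13) shift [-315.1, 66.6, 150.0] turn [0.0, 0.0, 0.681] rows>= 8.5
(628, 16, 60, -13) shift [0.0, 0.0, 240.0] turn [0.0, 0.0, 0.0] rows>= 5.8
```

Call:
step_arm(moves=[[[0,0,-220],[0,0,0.006],80],[[0,0,-220],[0,0,0.006],80],[[0,0,-220],[0,0,0.006],80],[[0,0,-220],[0,0,0.006],80],[[0,0,-220],[0,0,0.006],80],[[0,0,-220],[0,0,0.006],80],[[0,0,-220],[0,0,0.006],80]], grip_force=60)

```text
clock: 0.68
tcp_pos: [0.2311, 0.5274, 0.4553]
orientation: [0.001, 0.208, 0.978, 0.003]
wrist_force: [-0.6, 0.1, -0.6]
finger_gap: 0.0801
grip_force: 0.0
```

Call:
step_arm(moves=[[[-286,-153,0],[0,0,0.7],80],[[-286,-153,0],[0,0,0.7],80],[[-286,-153,0],[0,0,0.7],80],[[-286,-153,0],[0,0,0.7],80],[[-286,-153,0],[0,0,0.7],80],[[-286,-153,0],[0,0,0.7],80],[[-286,-153,0],[0,0,0.7],80],[[-286,-153,0],[0,0,0.7],80]])

```text
clock: 1.35
tcp_pos: [0.4308, 0.2681, 0.4496]
orientation: [-0.001, 0.531, 0.847, -0.001]
wrist_force: [-0.1, 0.4, 1.1]
finger_gap: 0.0802
grip_force: 0.0
```

Call:
step_arm(moves=[[[-110,23,0],[0,0,0.3],80],[[-110,23,0],[0,0,0.3],80],[[-110,23,0],[0,0,0.3],80],[[-315,67,150],[0,0,0.68],80],[[-315,67,150],[0,0,0.68],80],[[-315,67,150],[0,0,0.68],80],[[-315,67,150],[0,0,0.68],80],[[-315,67,150],[0,0,0.68],80]])

```text
clock: 2.02
tcp_pos: [0.6028, 0.0467, 0.3271]
orientation: [-0.001, 0.783, 0.622, -0.001]
wrist_force: [1.4, 1.5, 0.2]
finger_gap: 0.0799
grip_force: 0.0
```

```bash
python3 -c "
from h import *
plan((628,16,60,-13),(628,16,4.5,-13))"
```

```text
t 2.02 tcp [602.8  46.7 327.1] yang -13.1 gap 79.9 F [1.4 1.5 0.2] grip 0.0
(628, 16, 60, -13) shift [-24.2, 32.2, 267.0] turn [-0.003, 0.0, -0.002] rows>= 6.5
(628, 16, 4.5, -13) shift [0.0, 0.0, 55.5] turn [0.0, 0.0, 0.0] rows>= 1.3
```

Call:
step_arm(moves=[[[-24,32,267],[0,0,0],76],[[-24,32,267],[0,0,0],76],[[-24,32,267],[0,0,0],76],[[-24,32,267],[0,0,0],76],[[-24,32,267],[0,0,0],76],[[-24,32,267],[0,0,0],76],[[-24,32,267],[0,0,0],76],[[-24,32,267],[0,0,0],76]])

```text
clock: 2.68
tcp_pos: [0.6227, 0.0176, 0.0552]
orientation: [-0.005, 0.783, 0.622, -0.005]
wrist_force: [-1.5, 0.1, -0.3]
finger_gap: 0.0759
grip_force: 0.0
```

```bash
python3 -c "
from h import *
plan((628,16,4.5,-13))
n='side';im=imaging.read_camera(n);cv2.imwrite('pics/s1.png',cv2.resize(im[130:310,200:400,::-1],None,fx=3,fy=3,interpolation=cv2.INTER_CUBIC))"
```

```text
t 2.68 tcp [622.7  17.6  55.2] yang -13.1 gap 75.9 F [-1.5  0.1 -0.3] grip 0.0
(628, 16, 4.5, -13) shift [-0.3, 6.2, 50.6] turn [-0.013, 0.002, -0.002] rows>= 1.2
```

View pics/s1.png

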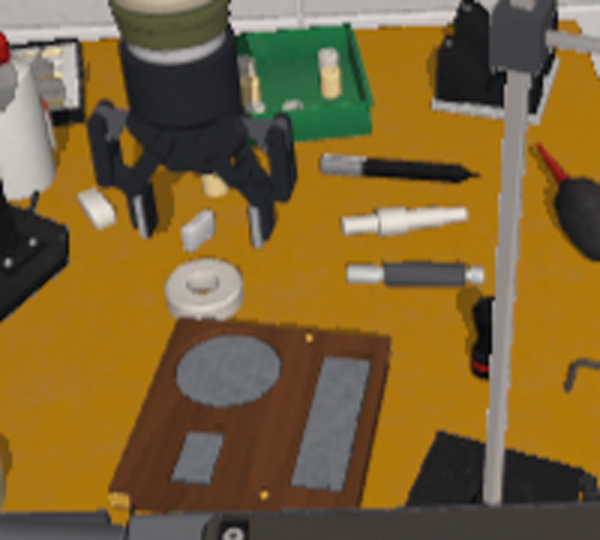

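The gripper is over the ring, its fingers along the case edge, and still settling. I'll let it settle and then check.

Call:
step_arm(moves=[[[0,0,0],[0,0,0],76],[[0,0,0],[0,0,0],76]])

```text
clock: 2.9
tcp_pos: [0.6297, 0.0178, 0.065]
orientation: [0.001, 0.783, 0.622, 0.001]
wrist_force: [0.3, 0.9, 0.9]
finger_gap: 0.076
grip_force: 0.0
```

```bash
python3 -c "
from h import *
plan((628,16,4.5,-13))"
```

```text
t 2.9 tcp [629.7  17.8  65. ] yang -13.0 gap 76.0 F [0.3 0.9 0.9] grip 0.0
(628, 16, 4.5, -13) shift [-2.1, -1.5, 60.5] turn [0.003, -0.001, -0.001] rows>= 1.5
```

Call:
step_arm(moves=[[[-2,-1,20],[0,0,0],76],[[-2,-1,35],[0,0,0],76],[[-2,-1,45],[0,0,0],76],[[-2,-1,52],[0,0,0],76],[[-2,-1,52],[0,0,0],76],[[-2,-1,52],[0,0,0],76],[[-2,-1,52],[0,0,0],76],[[-2,-1,52],[0,0,0],76]])

```text
clock: 3.57
tcp_pos: [0.6281, 0.0159, 0.0122]
orientation: [0.001, 0.783, 0.622, 0.001]
wrist_force: [0.3, -0.1, 0.3]
finger_gap: 0.076
grip_force: 0.0
```

```bash
python3 -c "
from h import *
plan((628,16,4.5,-13))"
```

```text
t 3.57 tcp [628.1  15.9  12.2] yang -13.1 gap 76.0 F [ 0.3 -0.1  0.3] grip 0.0
(628, 16, 4.5, -13) shift [0.1, -0.1, 7.7] turn [0.002, -0.0, -0.001] rows>= 0.2
```

Call:
step_arm(moves=[[[0,0,5],[0,0,0],76],[[0,0,7.5],[0,0,0],70],[[0,0,7.5],[0,0,0],62],[[0,0,7.5],[0,0,0],50],[[0,0,7.5],[0,0,0],50],[[0,0,7.5],[0,0,0],50],[[0,0,7.5],[0,0,0],50],[[0,0,7.5],[0,0,0],50]])

```text
clock: 4.23
tcp_pos: [0.6271, 0.0159, 0.004]
orientation: [0.0, 0.783, 0.622, 0.0]
wrist_force: [-1.6, -0.2, 4.4]
finger_gap: 0.054
grip_force: 63.7
```

```bash
python3 -c "
from h import *
plan((628,16,54.5,-13),(606.5,105.5,54.5,-13),(606.5,105.5,17,-13))"
```

```text
t 4.23 tcp [627.1  15.9   4. ] yang -13.1 gap 54.0 F [-1.6 -0.2  4.4] grip 63.7
(628, 16, 54.5, -13) shift [0.3, 0.8, -50.5] turn [0.0, -0.0, -0.001] rows>= 1.2
(606.5, 105.5, 54.5, -13) shift [82.4, -41.1, 0.0] turn [0.0, 0.0, 0.0] rows>= 2.2
(606.5, 105.5, 17, -13) shift [0.0, 0.0, 37.5] turn [0.0, 0.0, 0.0] rows>= 0.9
```

The gap is 54 mm against a 58 mm ring, so I'll lift a little and look.

Call:
step_arm(moves=[[[0,0,-10],[0,0,0],50],[[0,0,-30],[0,0,0],50],[[0,0,-40],[0,0,0],50],[[0,0,-40],[0,0,0],50],[[0,0,-40],[0,0,0],50]])

```text
clock: 4.65
tcp_pos: [0.628, 0.0158, 0.0442]
orientation: [0.001, 0.783, 0.622, 0.001]
wrist_force: [-0.0, 0.5, -3.0]
finger_gap: 0.0538
grip_force: 64.0
```

```bash
python3 -c "
from h import *
plan((606.5,105.5,54.5,-13),(606.5,105.5,17,-13))
im=imaging.read_camera('side');cv2.imwrite('pics/s2.png',cv2.resize(im[150:290,200:400,::-1],None,fx=4,fy=4,interpolation=cv2.INTER_CUBIC))
cv2.imwrite('pics/t2.png',imaging.read_camera('top')[...,::-1])"
```

```text
t 4.65 tcp [628.   15.8  44.2] yang -13.1 gap 53.8 F [-0.   0.5 -3. ] grip 64.0
(606.5, 105.5, 54.5, -13) shift [82.5, -41.2, -10.3] turn [0.002, -0.0, -0.001] rows>= 2.2
(606.5, 105.5, 17, -13) shift [0.0, 0.0, 37.5] turn [0.0, 0.0, 0.0] rows>= 0.9
```

View pics/s2.png

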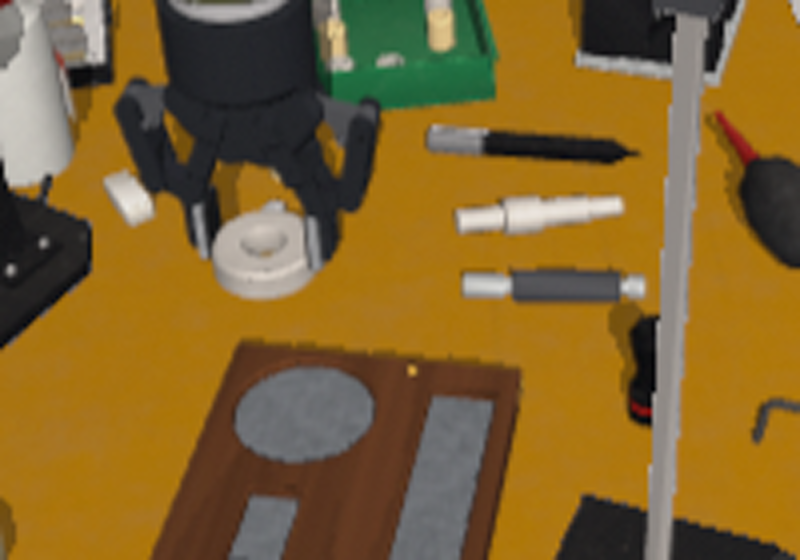

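The ring is held level at crop (262,252). I'll measure its centre against the TCP.

```bash
python3 -c "
from h import *
from m import blobs
im=cv2.imread('pics/s2.png');hsv=cv2.cvtColor(im,cv2.COLOR_BGR2HSV)
m=(hsv[...,1]<70)&(hsv[...,2]>110);m[:,:213]=0;m[:,309:]=0;m[:207]=0;m[300:]=0
ct=max(cv2.findContours(m.astype(np.uint8),0,cv2.CHAIN_APPROX_NONE)[0],key=cv2.contourArea);e=cv2.fitEllipse(ct);print(e,cv2.boundingRect(ct))
for c in (e[0],(261.5,253)):
  q=(200+c[0]/4-.4,150+c[1]/4-.4)
  for z in(.045,.049,.053): print(z,ray('side',q,z))
"
```

```text
((262.67559814453125, 253.25013732910156), (90.20417785644531, 100.55216217041016), 69.20005798339844) (213, 207, 96, 91)
0.045 [0.62995211 0.0101973  0.045     ]
0.049 [0.62929614 0.01506681 0.049     ]
0.053 [0.62864017 0.01993631 0.053     ]
0.045 [0.63061312 0.00992885 0.045     ]
0.049 [0.62995273 0.01480014 0.049     ]
0.053 [0.62929234 0.01967144 0.053     ]
```

Call:
step_arm(moves=[[[28,-14,0],[0,0,0],50],[[56,-28,0],[0,0,0],50],[[82.5,-41,0],[0,0,0],50],[[82.5,-41,0],[0,0,0],50],[[82.5,-41,0],[0,0,0],50],[[82.5,-41,10],[0,0,0],50],[[82.5,-41,20],[0,0,0],50],[[82.5,-41,20],[0,0,0],50]])

```text
clock: 5.42
tcp_pos: [0.6041, 0.1044, 0.0204]
orientation: [-0.001, 0.783, 0.621, -0.002]
wrist_force: [-1.1, 0.8, -2.5]
finger_gap: 0.0542
grip_force: 64.0
```

```bash
python3 -c "
from h import *
plan((606.5,105.5,16,-13))"
```

```text
t 5.42 tcp [604.1 104.4  20.4] yang -13.1 gap 54.2 F [-1.1  0.8 -2.5] grip 64.0
(606.5, 105.5, 16, -13) shift [1.6, 2.1, 4.4] turn [-0.004, 0.001, -0.003] rows>= 0.1
```

Call:
step_arm(moves=[[[0,0,0],[0,0,0],50],[[0,0,0],[0,0,0],50],[[0,0,2],[0,0,0],50],[[0,0,4],[0,0,0],50],[[0,0,6],[0,0,0],50],[[0,0,7],[0,0,0],50],[[0,0,7],[0,0,0],50],[[0,0,7],[0,0,0],50]])

```text
clock: 6.08
tcp_pos: [0.6058, 0.1056, 0.0166]
orientation: [-0.0, 0.783, 0.622, -0.0]
wrist_force: [-0.0, 1.0, -3.0]
finger_gap: 0.0545
grip_force: 64.0
```

```bash
python3 -c "
from h import *
plan((606.5,105.5,16,-13))"
```

```text
t 6.08 tcp [605.8 105.6  16.6] yang -13.1 gap 54.5 F [-0.  1. -3.] grip 64.0
(606.5, 105.5, 16, -13) shift [0.1, 0.7, 0.6] turn [-0.0, -0.0, -0.001] rows>= 0.0
```

Call:
step_arm(moves=[[[0,0.5,0.5],[0,0,0],50],[[0,0.5,1],[0,0,0],50],[[0,0.5,1],[0,0,0],50]])

```text
clock: 6.33
tcp_pos: [0.6066, 0.1055, 0.0161]
orientation: [0.0, 0.783, 0.622, 0.0]
wrist_force: [-0.3, -0.5, 0.7]
finger_gap: 0.0542
grip_force: 64.3
```

Call:
step_arm(moves=[[[0,0,0],[0,0,0],58],[[0,0,0],[0,0,0],64],[[0,0,0],[0,0,0],72],[[0,0,0],[0,0,0],76],[[0,0,-10],[0,0,0],76],[[0,0,-40],[0,0,0],76],[[0,0,-80],[0,0,0],76],[[0,0,-80],[0,0,0],76]])

```text
clock: 7.0
tcp_pos: [0.611, 0.1057, 0.1039]
orientation: [0.003, 0.783, 0.622, 0.005]
wrist_force: [1.6, 0.4, 1.3]
finger_gap: 0.0762
grip_force: 0.0
```

```bash
python3 -c "
from h import *
plan((468.3,9,96,84.8),(468.3,9,50,84.8),(468.3,9,8,84.8))"
```

```text
t 7.0 tcp [611.  105.7 103.9] yang -13.1 gap 76.2 F [1.6 0.4 1.3] grip 0.0
(468.3, 9, 96, 84.8) shift [-126.5, -117.2, 6.2] turn [0.011, 0.007, -1.708] rows>= 13.7
(468.3, 9, 50, 84.8) shift [0.0, 0.0, 46.0] turn [0.0, 0.0, 0.0] rows>= 1.1
(468.3, 9, 8, 84.8) shift [0.0, 0.0, 42.0] turn [0.0, 0.0, 0.0] rows>= 1.0
```

Call:
step_arm(moves=[[[-125.4,-113,0],[0,0,-0.98],50],[[-125.4,-113,0],[0,0,-0.98],50],[[-125.4,-113,0],[0,0,-0.98],50],[[-125.4,-113,0],[0,0,-0.98],50],[[-125.4,-113,0],[0,0,-0.98],50],[[-125.4,-113,0],[0,0,-0.98],50],[[-125.4,-113,0],[0,0,-0.98],50],[[-125.4,-113,0],[0,0,-0.98],50]])

```text
clock: 7.67
tcp_pos: [0.4683, 0.0084, 0.0967]
orientation: [0.001, 0.396, 0.918, 0.0]
wrist_force: [-0.4, -0.1, -0.1]
finger_gap: 0.05
grip_force: 0.0
```

Call:
step_arm(moves=[[[0,0,15],[0,0,-0.73],42],[[0,0,30],[0,0,-0.73],42],[[0,0,46],[0,0,-0.73],42],[[0,0,46],[0,0,-0.73],42],[[0,0,46],[0,0,-0.73],42],[[0,0,46],[0,0,-0.73],42],[[0,0,46],[0,0,-0.73],42],[[0,0,46],[0,0,-0.73],42]])

```text
clock: 8.33
tcp_pos: [0.4684, 0.0088, 0.0502]
orientation: [0.001, 0.046, 0.999, -0.0]
wrist_force: [0.4, 1.0, -0.0]
finger_gap: 0.0422
grip_force: 0.0
```

```bash
python3 -c "
from h import *
plan((468.3,9,8,84.9))"
```

```text
t 8.33 tcp [468.4   8.8  50.2] yang 84.7 gap 42.2 F [ 0.4  1.  -0. ] grip 0.0
(468.3, 9, 8, 84.9) shift [0.2, 0.2, 42.2] turn [0.0, 0.001, -0.003] rows>= 1.0
```

Call:
step_arm(moves=[[[0,0,20],[0,0,0],42],[[0,0,35],[0,0,0],42],[[0,0,42.5],[0,0,0],42],[[0,0,42.5],[0,0,0],42],[[0,0,42.5],[0,0,0],32],[[0,0,42.5],[0,0,0],24],[[0,0,42.5],[0,0,0],10],[[0,0,42.5],[0,0,0],10]])

```text
clock: 9.0
tcp_pos: [0.4688, 0.0087, 0.0082]
orientation: [0.001, 0.045, 0.999, -0.0]
wrist_force: [-1.0, -0.6, 4.0]
finger_gap: 0.0157
grip_force: 59.0
```

Call:
step_arm(moves=[[[0,0,0],[0,0,0],10],[[0,0,0],[0,0,0],10]])

```text
clock: 9.17
tcp_pos: [0.4688, 0.0087, 0.0082]
orientation: [0.001, 0.044, 0.999, -0.0]
wrist_force: [-1.1, -0.5, 6.6]
finger_gap: 0.0158
grip_force: 59.1
```

```bash
python3 -c "
from h import *
plan((468.3,9,80,84.9),(536.6,158.8,80,166.9),(536.6,158.8,30,166.9))"
```

```text
t 9.17 tcp [468.8   8.7   8.2] yang 84.9 gap 15.8 F [-1.1 -0.5  6.6] grip 59.1
(468.3, 9, 80, 84.9) shift [0.4, 0.3, -71.8] turn [-0.0, 0.002, -0.0] rows>= 1.7
(536.6, 158.8, 80, 166.9) shift [-54.7, 155.3, 0.0] turn [0.0, 0.0, -1.431] rows>= 11.5
(536.6, 158.8, 30, 166.9) shift [0.0, 0.0, 50.0] turn [0.0, 0.0, 0.0] rows>= 1.2
```

Call:
step_arm(moves=[[[0,0,-15],[0,0,0],10],[[0,0,-50],[0,0,0],10],[[0,0,-90],[0,0,0],10],[[-54.5,155,-90],[0,0,-0.55],10],[[-54.5,155,-90],[0,0,-0.55],10],[[-54.5,155,-90],[0,0,-0.55],10],[[-54.5,155,-90],[0,0,-0.55],10],[[-54.5,155,-90],[0,0,-0.55],10]])

```text
clock: 9.83
tcp_pos: [0.5392, 0.1642, 0.0977]
orientation: [0.003, -0.234, 0.972, 0.001]
wrist_force: [0.5, -0.8, -2.0]
finger_gap: 0.0156
grip_force: 59.1
```

Call:
step_arm(moves=[[[0,0,0],[0,0,-0.88],10],[[0,0,0],[0,0,-0.88],10],[[0,0,0],[0,0,-0.88],10],[[0,0,0],[0,0,-0.88],10],[[0,0,0],[0,0,-0.88],10],[[0,0,0],[0,0,-0.88],10],[[0,0,0],[0,0,-0.88],10],[[0,0,0],[0,0,-0.88],10]])

```text
clock: 10.5
tcp_pos: [0.5359, 0.1584, 0.0971]
orientation: [-0.0, -0.623, 0.783, 0.0]
wrist_force: [-0.5, 0.6, -1.5]
finger_gap: 0.0156
grip_force: 59.1
```

```bash
python3 -c "
from h import *
plan((536.6,158.8,20,166.9))
im=imaging.read_camera('side');cv2.imwrite('pics/s3.png',cv2.resize(im[130:310,200:400,::-1],None,fx=3,fy=3,interpolation=cv2.INTER_CUBIC))"
```

```text
t 10.5 tcp [535.9 158.4  97.1] yang 167.0 gap 15.6 F [-0.5  0.6 -1.5] grip 59.1
(536.6, 158.8, 20, 166.9) shift [-0.6, -0.6, 77.1] turn [0.0, 0.0, 0.002] rows>= 1.8
```

View pics/s3.png

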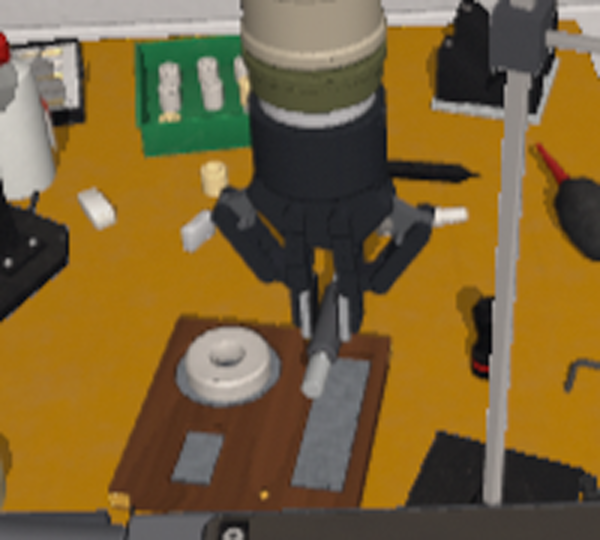

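The ring sits concentric in its recess at (228,365). The plug is held parallel to its trough and above it, so I'll lower it.

Call:
step_arm(moves=[[[-0.5,-0.5,25],[0,0,0],10],[[-0.5,-0.5,50],[0,0,0],10],[[-0.5,-0.5,64],[0,0,0],10],[[-0.5,-0.5,70],[0,0,0],10],[[-0.5,-0.5,73],[0,0,0],10],[[-0.5,-0.5,75],[0,0,0],10],[[-0.5,-0.5,75],[0,0,0],10],[[-0.5,-0.5,75],[0,0,0],10]])

```text
clock: 11.22
tcp_pos: [0.5375, 0.1589, 0.0231]
orientation: [0.001, -0.621, 0.784, -0.0]
wrist_force: [0.7, -0.9, -1.4]
finger_gap: 0.015
grip_force: 59.1
```

Call:
step_arm(moves=[[[0,0,0.5],[0,0,0],10],[[0,0,0.5],[0,0,0],10]])

```text
clock: 11.38
tcp_pos: [0.5372, 0.1589, 0.0224]
orientation: [0.001, -0.621, 0.784, -0.0]
wrist_force: [0.3, 0.1, -0.8]
finger_gap: 0.0157
grip_force: 59.1
```

```bash
python3 -c "
from h import *
plan((536.6,158.8,20,166.9))"
```

```text
t 11.38 tcp [537.2 158.9  22.4] yang 166.8 gap 15.7 F [ 0.3  0.1 -0.8] grip 59.1
(536.6, 158.8, 20, 166.9) shift [0.2, 0.6, 2.4] turn [-0.001, 0.001, -0.001] rows>= 0.1
```

Call:
step_arm(moves=[[[0,0.5,0.8],[0,0,0],10],[[0,0.5,1.4],[0,0,0],10],[[0,0.5,1.8],[0,0,0],10],[[0,0.5,1.8],[0,0,0],10]])

```text
clock: 11.72
tcp_pos: [0.5362, 0.1589, 0.0202]
orientation: [0.0, -0.621, 0.783, -0.0]
wrist_force: [-1.5, 0.2, 2.5]
finger_gap: 0.0155
grip_force: 59.6
```

Call:
step_arm(moves=[[[0,0,0],[0,0,0],18],[[0,0,0],[0,0,0],22],[[0,0,0],[0,0,0],30],[[0,0,0],[0,0,0],32],[[0,0,-10],[0,0,0],34],[[0,0,-40],[0,0,0],34],[[0,0,-75],[0,0,0],34],[[0,0,-75],[0,0,0],34]])

```text
clock: 12.38
tcp_pos: [0.5402, 0.1595, 0.1018]
orientation: [0.004, -0.621, 0.783, -0.003]
wrist_force: [2.4, 1.2, 0.5]
finger_gap: 0.0342
grip_force: 0.0
```

```bash
python3 -c "
from h import *
plan((536.7,158.9,95,166.9),(636.5,-57,95,145),(636.5,-57,55,145),(636.5,-57,9,145))"
```

```text
t 12.38 tcp [540.2 159.5 101.8] yang 166.9 gap 34.2 F [2.4 1.2 0.5] grip 0.0
(536.7, 158.9, 95, 166.9) shift [1.4, 3.3, 6.7] turn [-0.009, 0.004, -0.001] rows>= 0.2
(636.5, -57, 95, 145) shift [187.7, -146.1, 0.0] turn [0.0, 0.0, 0.382] rows>= 5.7
(636.5, -57, 55, 145) shift [0.0, 0.0, 40.0] turn [0.0, 0.0, 0.0] rows>= 1.0
(636.5, -57, 9, 145) shift [0.0, 0.0, 46.0] turn [0.0, 0.0, 0.0] rows>= 1.1
```

Call:
step_arm(moves=[[[188,-146,0],[0,0,0.382],34],[[188,-146,0],[0,0,0.382],34],[[188,-146,0],[0,0,0.382],34],[[188,-146,0],[0,0,0.382],34],[[188,-146,0],[0,0,0.382],34],[[188,-146,0],[0,0,0.382],34],[[188,-146,20],[0,0,0.382],34],[[188,-146,40],[0,0,0.382],34]])

```text
clock: 13.05
tcp_pos: [0.6382, -0.0605, 0.0564]
orientation: [0.002, -0.46, 0.888, -0.002]
wrist_force: [0.4, 0.7, -0.4]
finger_gap: 0.0337
grip_force: 0.0
```

Call:
step_arm(moves=[[[0,0,0],[0,0,0],34],[[0,0,0],[0,0,0],34],[[0,0,0],[0,0,0],34],[[0,0,0],[0,0,0],34]])

```text
clock: 13.38
tcp_pos: [0.6364, -0.0571, 0.0565]
orientation: [0.001, -0.462, 0.887, -0.001]
wrist_force: [-1.1, 0.1, -0.6]
finger_gap: 0.0339
grip_force: 0.0
```

```bash
python3 -c "
from h import *
plan((636.5,-57,9,145))"
```

```text
t 13.38 tcp [636.4 -57.1  56.5] yang 145.0 gap 33.9 F [-1.1  0.1 -0.6] grip 0.0
(636.5, -57, 9, 145) shift [-0.1, 0.1, 47.5] turn [-0.002, 0.001, 0.0] rows>= 1.1
```

Call:
step_arm(moves=[[[0,0,25],[0,0,0],34],[[0,0,40],[0,0,0],34],[[0,0,48],[0,0,0],30],[[0,0,48],[0,0,0],26],[[0,0,48],[0,0,0],22],[[0,0,48],[0,0,0],18],[[0,0,48],[0,0,0],15],[[0,0,48],[0,0,0],12]], grip_force=40)

```text
clock: 14.05
tcp_pos: [0.6364, -0.0576, 0.008]
orientation: [0.001, -0.461, 0.887, -0.001]
wrist_force: [0.5, 0.1, -0.1]
finger_gap: 0.0124
grip_force: 0.0
```

Call:
step_arm(moves=[[[0,0,0],[0,0,0],10],[[0,0,0],[0,0,0],8],[[0,0,0],[0,0,0],4],[[0,0,0],[0,0,0],3],[[0,0,0],[0,0,0],3]])

```text
clock: 14.47
tcp_pos: [0.636, -0.0576, 0.0076]
orientation: [0.001, -0.461, 0.887, -0.0]
wrist_force: [-0.9, 0.3, 5.1]
finger_gap: 0.0078
grip_force: 41.1
```

```bash
python3 -c "
from h import *
plan((636.5,-57,75,145),(624.5,183.4,75,166.9))"
```

```text
t 14.47 tcp [636.  -57.6   7.6] yang 145.0 gap 7.8 F [-0.9  0.3  5.1] grip 41.1
(636.5, -57, 75, 145) shift [-0.8, -0.1, -67.4] turn [-0.001, 0.001, -0.001] rows>= 1.6
(624.5, 183.4, 75, 166.9) shift [-190.0, 147.7, 0.0] turn [0.0, 0.0, -0.382] rows>= 5.8
```

Call:
step_arm(moves=[[[0,0,-25],[0,0,0],3],[[0,0,-66],[0,0,0],3],[[-190,147.5,-66],[0,0,-0.382],3],[[-190,147.5,-66],[0,0,-0.382],3],[[-190,147.5,-66],[0,0,-0.382],3],[[-190,147.5,-66],[0,0,-0.382],3],[[-190,147.5,-66],[0,0,-0.382],3],[[-190,147.5,-66],[0,0,-0.382],3]])

```text
clock: 15.13
tcp_pos: [0.6229, 0.1858, 0.0724]
orientation: [-0.0, -0.622, 0.783, 0.0]
wrist_force: [0.3, 0.0, -0.7]
finger_gap: 0.0081
grip_force: 40.3
```

Call:
step_arm(moves=[[[0,0,0],[0,0,0],3],[[0,0,0],[0,0,0],3],[[0,0,0],[0,0,0],3],[[0,0,0],[0,0,0],3],[[0,0,0],[0,0,0],3]])

```text
clock: 15.55
tcp_pos: [0.6239, 0.1812, 0.0726]
orientation: [-0.0, -0.621, 0.784, 0.0]
wrist_force: [0.6, 0.5, -0.9]
finger_gap: 0.0078
grip_force: 40.3
```

```bash
python3 -c "
from h import *
plan((624.5,183.4,20,166.9))
im=imaging.read_camera('side');cv2.imwrite('pics/s4.png',cv2.resize(im[130:310,200:400,::-1],None,fx=3,fy=3,interpolation=cv2.INTER_CUBIC))"
```

```text
t 15.55 tcp [623.9 181.2  72.6] yang 166.7 gap 7.8 F [ 0.6  0.5 -0.9] grip 40.3
(624.5, 183.4, 20, 166.9) shift [-2.2, -0.1, 52.6] turn [0.0, -0.0, -0.003] rows>= 1.3
```

View pics/s4.png

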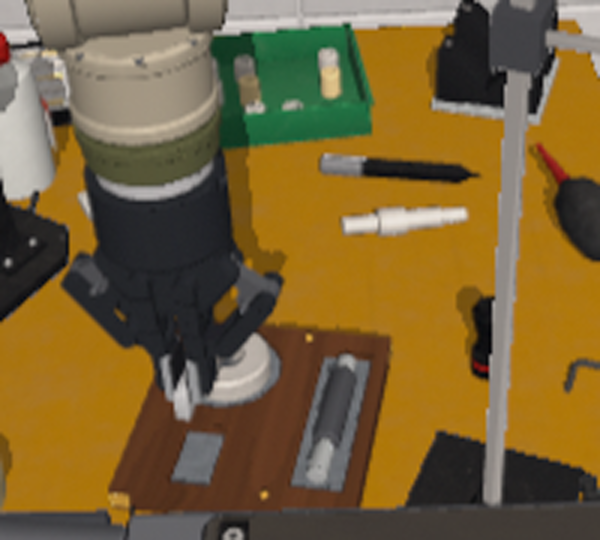

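The plug lies in its trough and the block hangs upright above its recess. I'll lower it.

Call:
step_arm(moves=[[[-1,0,20],[0,0,0],3],[[-1,0,36],[0,0,0],3],[[-1,0,44],[0,0,0],3],[[-1,0,48],[0,0,0],3],[[-1,0,50],[0,0,0],3],[[-1,0,50],[0,0,0],3],[[-1,0,50],[0,0,0],3],[[-1,0,50],[0,0,0],3]])

```text
clock: 16.27
tcp_pos: [0.6248, 0.1839, 0.0238]
orientation: [0.001, -0.621, 0.783, -0.0]
wrist_force: [-0.8, 0.2, -1.2]
finger_gap: 0.0082
grip_force: 40.3
```

```bash
python3 -c "
from h import *
plan((624.5,183.4,20,166.9))"
```

```text
t 16.27 tcp [624.8 183.9  23.8] yang 166.8 gap 8.2 F [-0.8  0.2 -1.2] grip 40.3
(624.5, 183.4, 20, 166.9) shift [0.5, 0.2, 3.8] turn [-0.002, 0.001, -0.001] rows>= 0.1
```

Call:
step_arm(moves=[[[0,0,1],[0,0,0],3],[[0,0,2],[0,0,0],3],[[0,0,3],[0,0,0],3],[[0,0,3.4],[0,0,0],3],[[0,0,3.4],[0,0,0],3],[[0,0,3.4],[0,0,0],3]])

```text
clock: 16.77
tcp_pos: [0.6241, 0.1839, 0.0197]
orientation: [0.0, -0.621, 0.783, -0.0]
wrist_force: [-0.8, -0.0, 2.0]
finger_gap: 0.0074
grip_force: 40.6
```

Call:
step_arm(moves=[[[0,0,0],[0,0,0],9],[[0,0,0],[0,0,0],10],[[0,0,0],[0,0,0],14],[[0,0,0],[0,0,0],20],[[0,0,0],[0,0,0],24],[[0,0,-15],[0,0,0],24],[[0,0,-45],[0,0,0],30],[[0,0,-80],[0,0,0],42]])

```text
clock: 17.43
tcp_pos: [0.6219, 0.1834, 0.0976]
orientation: [-0.002, -0.621, 0.783, 0.001]
wrist_force: [-0.4, 1.1, 1.1]
finger_gap: 0.0405
grip_force: 0.0
```

```bash
python3 -c "
from h import *
# shaft grasp 3 mm along shaft -y (= +x dir at 7.5deg) from centre
plan((624.3,183.9,100,166.9),(550,60,100,130),(476.4,-56.1,100,97.5),(476.4,-56.1,50,97.5))"
```

```text
t 17.43 tcp [621.9 183.4  97.6] yang 166.8 gap 40.5 F [-0.4  1.1  1.1] grip 0.0
(624.3, 183.9, 100, 166.9) shift [-1.0, -2.2, -2.4] turn [0.005, -0.002, -0.001] rows>= 0.1
(550, 60, 100, 130) shift [137.5, 44.3, 0.0] turn [0.0, 0.0, 0.644] rows>= 5.2
(476.4, -56.1, 100, 97.5) shift [131.0, -41.6, 0.0] turn [0.0, 0.0, 0.567] rows>= 4.5
(476.4, -56.1, 50, 97.5) shift [0.0, 0.0, 50.0] turn [0.0, 0.0, 0.0] rows>= 1.2
```

Call:
step_arm(moves=[[[137.5,44.5,0],[0,0,0.644],42],[[137.5,44.5,0],[0,0,0.644],42],[[137.5,44.5,0],[0,0,0.644],42],[[137.5,44.5,0],[0,0,0.644],42],[[137.5,44.5,0],[0,0,0.644],42],[[137.5,44.5,0],[0,0,0.644],42]])

```text
clock: 17.93
tcp_pos: [0.5488, 0.0588, 0.0998]
orientation: [0.0, -0.339, 0.941, -0.0]
wrist_force: [0.4, -0.1, 0.4]
finger_gap: 0.0416
grip_force: 0.0
```

Call:
step_arm(moves=[[[131,-41.5,0],[0,0,0.567],42],[[131,-41.5,0],[0,0,0.567],42],[[131,-41.5,0],[0,0,0.567],42],[[131,-41.5,0],[0,0,0.567],42],[[131,-41.5,0],[0,0,0.567],42],[[131,-41.5,25],[0,0,0.567],42],[[131,-41.5,50],[0,0,0.567],42],[[131,-41.5,50],[0,0,0.567],42]])

```text
clock: 18.6
tcp_pos: [0.4733, -0.0549, 0.046]
orientation: [-0.003, -0.066, 0.998, 0.001]
wrist_force: [-0.8, -0.5, -1.0]
finger_gap: 0.0422
grip_force: 0.0
```

Call:
step_arm(moves=[[[0,0,0],[0,0,0],42],[[0,0,0],[0,0,0],42],[[0,0,0],[0,0,0],42]])

```text
clock: 18.85
tcp_pos: [0.4769, -0.0559, 0.0507]
orientation: [0.001, -0.066, 0.998, -0.0]
wrist_force: [-0.4, 0.4, 0.9]
finger_gap: 0.0421
grip_force: 0.0
```

```bash
python3 -c "
from h import *
plan((476.4,-56.1,3,97.5))
a=imaging.read_camera('side')[130:310,200:400];b=imaging.read_camera('top')[120:285,190:430]
cv2.imwrite('pics/c5.png',np.hstack([cv2.resize(a,(400,360),interpolation=cv2.INTER_CUBIC),cv2.resize(b,(400,275),interpolation=cv2.INTER_CUBIC)[:275] if 0 else cv2.copyMakeBorder(cv2.resize(b,(400,275),interpolation=cv2.INTER_CUBIC),0,85,0,0,cv2.BORDER_CONSTANT)])[...,::-1])"
```

```text
t 18.85 tcp [476.9 -55.9  50.7] yang 97.5 gap 42.1 F [-0.4  0.4  0.9] grip 0.0
(476.4, -56.1, 3, 97.5) shift [0.7, -0.1, 47.7] turn [-0.001, 0.002, 0.001] rows>= 1.1
```

View pics/c5.png

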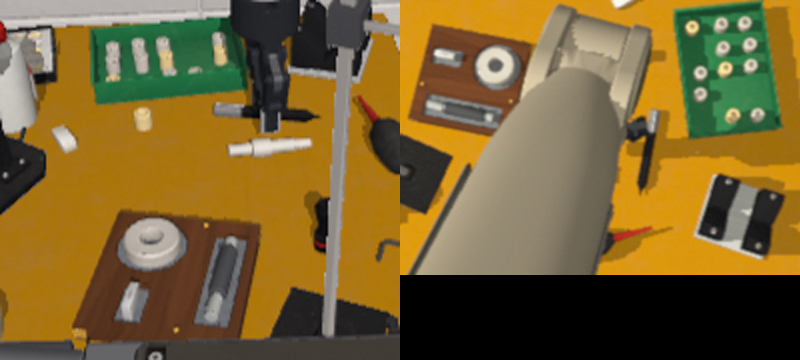

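All three gauges sit in their recesses: ring (150,240), block (130,300) and plug (225,270) in the left half. The gripper is above the shaft. Now grasp it.

Call:
step_arm(moves=[[[0.5,0,20],[0,0,0],42],[[0.5,0,36],[0,0,0],42],[[0.5,0,44],[0,0,0],42],[[0.5,0,47],[0,0,0],42],[[0.5,0,47],[0,0,0],36],[[0.5,0,47],[0,0,0],32],[[0.5,0,47],[0,0,0],28],[[0.5,0,47],[0,0,0],25]], grip_force=60)

```text
clock: 19.62
tcp_pos: [0.4759, -0.0562, 0.0032]
orientation: [0.001, -0.065, 0.998, -0.0]
wrist_force: [1.0, -0.5, -0.5]
finger_gap: 0.0251
grip_force: 0.0
```

Call:
step_arm(moves=[[[0,0,0],[0,0,0],22],[[0,0,0],[0,0,0],18],[[0,0,0],[0,0,0],14],[[0,0,0],[0,0,0],14],[[0,0,0],[0,0,0],14]])

```text
clock: 20.03
tcp_pos: [0.4757, -0.0561, 0.0031]
orientation: [0.001, -0.065, 0.998, -0.0]
wrist_force: [-0.7, 0.6, 5.8]
finger_gap: 0.0188
grip_force: 59.4
```

```bash
python3 -c "
from h import *
t=np.radians(71);c=np.array([369.2,-264.5])+3*np.array([np.cos(t),np.sin(t)]);print(c)
plan((476.4,-56.1,120,97.5),(c[0],c[1],120,161),(c[0],c[1],50,161))"
```

```text
[ 370.17670446 -261.66344427]
t 20.03 tcp [475.7 -56.1   3.1] yang 97.5 gap 18.8 F [-0.7  0.6  5.8] grip 59.4
(476.4, -56.1, 120, 97.5) shift [-0.8, -0.1, -116.9] turn [-0.001, 0.001, -0.001] rows>= 2.8
(np.float64(370.17670446337144), np.float64(-261.66344427320206), 120, 161) shift [132.1, -189.9, 0.0] turn [0.0, 0.0, -1.108] rows>= 8.9
(np.float64(370.17670446337144), np.float64(-261.66344427320206), 50, 161) shift [0.0, 0.0, 70.0] turn [0.0, 0.0, 0.0] rows>= 1.7
```

Call:
step_arm(moves=[[[0,0,-15],[0,0,0],14],[[0,0,-50],[0,0,0],14],[[0,0,-85],[0,0,0],14],[[0,0,-117],[0,0,0],14],[[0,0,-117],[0,0,0],14],[[0,0,-117],[0,0,0],14]])

```text
clock: 20.53
tcp_pos: [0.4766, -0.0564, 0.121]
orientation: [0.002, -0.065, 0.998, -0.001]
wrist_force: [-0.0, -0.2, -3.4]
finger_gap: 0.0188
grip_force: 59.2
```

Call:
step_arm(moves=[[[132.5,-190,0],[0,0,-0.9],14],[[132.5,-190,0],[0,0,-0.9],14],[[132.5,-190,0],[0,0,-0.9],14],[[132.5,-190,0],[0,0,-0.9],14],[[132.5,-190,0],[0,0,-0.9],14],[[132.5,-190,0],[0,0,-0.9],14],[[132.5,-190,0],[0,0,-0.9],14],[[132.5,-190,0],[0,0,-0.9],14]])

```text
clock: 21.2
tcp_pos: [0.3659, -0.264, 0.1173]
orientation: [-0.001, -0.486, 0.874, 0.001]
wrist_force: [0.3, 0.0, -0.9]
finger_gap: 0.0192
grip_force: 59.3
```

Call:
step_arm(moves=[[[0,0,0],[0,0,-0.208],14],[[0,0,0],[0,0,-0.208],14],[[0,0,0],[0,0,-0.208],14],[[0,0,0],[0,0,-0.208],14],[[0,0,0],[0,0,-0.208],14],[[0,0,0],[0,0,-0.208],14]])

```text
clock: 21.7
tcp_pos: [0.3682, -0.2611, 0.1187]
orientation: [-0.0, -0.573, 0.819, 0.001]
wrist_force: [-0.4, 0.0, -2.0]
finger_gap: 0.019
grip_force: 59.3
```

```bash
python3 -c "
from h import *
plan((370.2,-261.7,60,161))
a=imaging.read_camera('side')[90:210,300:460];b=imaging.read_camera('top')[200:290,350:440]
cv2.imwrite('pics/c6.png',np.hstack([cv2.resize(a,(480,360),interpolation=cv2.INTER_CUBIC),cv2.resize(b,(320,360),interpolation=cv2.INTER_CUBIC)])[...,::-1])"
```

```text
t 21.7 tcp [ 368.2 -261.1  118.7] yang 159.9 gap 19.0 F [-0.4  0.  -2. ] grip 59.3
(370.2, -261.7, 60, 161) shift [-0.1, -2.2, 58.7] turn [0.001, 0.001, -0.019] rows>= 1.4
```

View pics/c6.png

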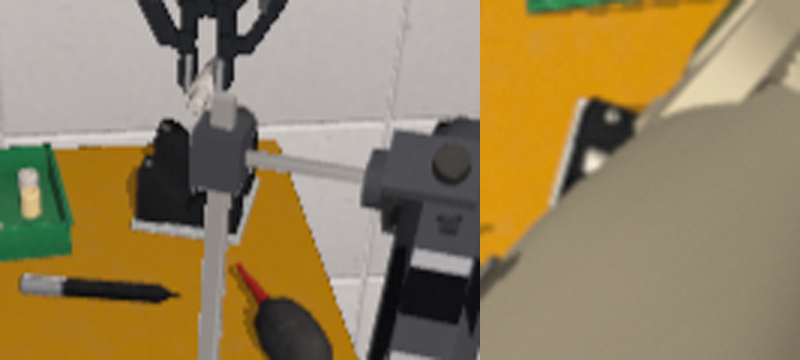

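The shaft's near end (200,95) hangs over the rest, which the post partly hides. I'll descend in stages, watching the force.

Call:
step_arm(moves=[[[0,-2,20],[0,0,-0.018],14],[[0,-2,40],[0,0,-0.018],14],[[0,-2,55],[0,0,-0.018],14],[[0,-2,65],[0,0,-0.018],14],[[0,-2,70],[0,0,-0.018],14],[[0,-2,70],[0,0,-0.018],14],[[0,-2,70],[0,0,-0.018],14],[[0,-2,70],[0,0,-0.018],14]])

```text
clock: 22.47
tcp_pos: [0.3709, -0.2627, 0.0501]
orientation: [0.0, -0.581, 0.814, -0.001]
wrist_force: [-0.0, -0.3, -1.5]
finger_gap: 0.019
grip_force: 59.3
```

```bash
python3 -c "
from h import *
plan((370.2,-261.7,38,161))"
```

```text
t 22.47 tcp [ 370.9 -262.7   50.1] yang 161.0 gap 19.0 F [-0.  -0.3 -1.5] grip 59.3
(370.2, -261.7, 38, 161) shift [-0.8, 1.0, 12.1] turn [-0.001, -0.001, 0.0] rows>= 0.3
```

Call:
step_arm(moves=[[[-0.8,1,4],[0,0,0],14],[[-0.8,1,7],[0,0,0],14],[[-0.8,1,9],[0,0,0],14],[[-0.8,1,10],[0,0,0],14],[[-0.8,1,11],[0,0,0],14],[[-0.8,1,11],[0,0,0],14]])

```text
clock: 22.97
tcp_pos: [0.3695, -0.2611, 0.0382]
orientation: [0.0, -0.581, 0.814, 0.0]
wrist_force: [0.4, 0.7, -1.5]
finger_gap: 0.0193
grip_force: 59.3
```

Call:
step_arm(moves=[[[0,0,0.5],[0,0,0],14],[[0,0,1],[0,0,0],14],[[0,0,1],[0,0,0],14]])

```text
clock: 23.22
tcp_pos: [0.3699, -0.2614, 0.0375]
orientation: [0.0, -0.581, 0.814, -0.0]
wrist_force: [1.1, -0.7, -2.3]
finger_gap: 0.0189
grip_force: 59.4
```

```bash
python3 -c "
from h import *
plan((370.2,-261.7,36,161))"
```

```text
t 23.22 tcp [ 369.9 -261.4   37.5] yang 161.0 gap 18.9 F [ 1.1 -0.7 -2.3] grip 59.4
(370.2, -261.7, 36, 161) shift [0.2, -0.4, 1.5] turn [-0.001, -0.0, 0.0] rows>= 0.0
```

Call:
step_arm(moves=[[[0,0,0.5],[0,0,0],14],[[0,0,1],[0,0,0],14],[[0,0,1.5],[0,0,0],14],[[0,0,1.5],[0,0,0],14]], grip_force=25)

```text
clock: 23.55
tcp_pos: [0.3705, -0.2618, 0.0364]
orientation: [0.0, -0.581, 0.814, -0.001]
wrist_force: [2.9, 0.4, 2.5]
finger_gap: 0.0188
grip_force: 59.9
```

Call:
step_arm(moves=[[[0,0,0.5],[0,0,0],14],[[0,0,1],[0,0,0],14],[[0,0,1],[0,0,0],14]], grip_force=20)

```text
clock: 23.8
tcp_pos: [0.3707, -0.2619, 0.036]
orientation: [0.001, -0.581, 0.814, -0.001]
wrist_force: [1.7, 0.7, 9.5]
finger_gap: 0.019
grip_force: 60.5
```

Call:
step_arm(moves=[[[0,0,0],[0,0,0],19],[[0,0,0],[0,0,0],20],[[0,0,0],[0,0,0],21],[[0,0,0],[0,0,0],22],[[0,0,0],[0,0,0],23],[[0,0,0],[0,0,0],25],[[0,0,0],[0,0,0],30],[[0,0,0],[0,0,0],36]])

```text
clock: 24.47
tcp_pos: [0.3687, -0.2603, 0.0343]
orientation: [-0.0, -0.581, 0.814, 0.001]
wrist_force: [-0.6, -0.2, 0.1]
finger_gap: 0.0361
grip_force: 0.0
```

Call:
step_arm(moves=[[[0,0,0],[0,0,0],38],[[0,0,-10],[0,0,0],38],[[0,0,-30],[0,0,0],38],[[0,0,-65],[0,0,0],38],[[0,0,-100],[0,0,0],38],[[0,0,-100],[0,0,0],38]])

```text
clock: 24.97
tcp_pos: [0.3721, -0.2636, 0.1406]
orientation: [0.001, -0.581, 0.814, -0.004]
wrist_force: [1.1, -1.5, -0.2]
finger_gap: 0.0376
grip_force: 0.0
```

```bash
python3 -c "
from h import *
plan((370.5,-261.9,135,161),(500,-190,135,120),(626,-125,100,95.7),(626,-125,60,95.7))"
```

```text
t 24.97 tcp [ 372.1 -263.6  140.6] yang 161.0 gap 37.6 F [ 1.1 -1.5 -0.2] grip 0.0
(370.5, -261.9, 135, 161) shift [-1.1, 2.1, 5.6] turn [-0.008, -0.004, 0.001] rows>= 0.1
(500, -190, 135, 120) shift [-110.1, -99.0, 0.0] turn [0.0, 0.0, 0.716] rows>= 5.7
(626, -125, 100, 95.7) shift [-141.6, -6.7, 35.0] turn [0.0, 0.0, 0.424] rows>= 3.5
(626, -125, 60, 95.7) shift [0.0, 0.0, 40.0] turn [0.0, 0.0, 0.0] rows>= 1.0
```

Call:
step_arm(moves=[[[-110,-99,0],[0,0,0.716],38],[[-110,-99,0],[0,0,0.716],38],[[-110,-99,0],[0,0,0.716],38],[[-110,-99,0],[0,0,0.716],38],[[-110,-99,0],[0,0,0.716],38],[[-110,-99,0],[0,0,0.716],38],[[-110,-99,0],[0,0,0.716],38]])

```text
clock: 25.55
tcp_pos: [0.4991, -0.1884, 0.1342]
orientation: [-0.001, -0.258, 0.966, 0.001]
wrist_force: [0.5, -0.2, 0.0]
finger_gap: 0.0382
grip_force: 0.0
```

Call:
step_arm(moves=[[[-141.5,-6.5,35],[0,0,0.424],38],[[-141.5,-6.5,35],[0,0,0.424],38],[[-141.5,-6.5,35],[0,0,0.424],38],[[-141.5,-6.5,35],[0,0,0.424],38],[[-141.5,-6.5,55],[0,0,0.424],38],[[-141.5,-6.5,75],[0,0,0.424],38],[[-141.5,-6.5,75],[0,0,0.424],38],[[-141.5,-6.5,75],[0,0,0.424],38]])

```text
clock: 26.22
tcp_pos: [0.623, -0.124, 0.0585]
orientation: [-0.002, -0.051, 0.999, 0.001]
wrist_force: [-0.3, -0.4, -0.1]
finger_gap: 0.0382
grip_force: 0.0
```

Call:
step_arm(moves=[[[0,0,0],[0,0,0],38],[[0,0,0],[0,0,0],38],[[0,0,0],[0,0,0],38]])

```text
clock: 26.47
tcp_pos: [0.6255, -0.1249, 0.0615]
orientation: [0.001, -0.05, 0.999, -0.0]
wrist_force: [0.8, 0.5, 0.6]
finger_gap: 0.0379
grip_force: 0.0
```

```bash
python3 -c "
from h import *
plan((626,-125,6,95.7))
a=imaging.read_camera('side')[100:260,220:430];b=imaging.read_camera('top')[200:290,350:440]
cv2.imwrite('pics/c7.png',np.hstack([cv2.resize(a,(470,358),interpolation=cv2.INTER_CUBIC),cv2.resize(b,(330,358),interpolation=cv2.INTER_CUBIC)])[...,::-1])"
```

```text
t 26.47 tcp [ 625.5 -124.9   61.5] yang 95.7 gap 37.9 F [0.8 0.5 0.6] grip 0.0
(626, -125, 6, 95.7) shift [-0.3, -0.1, 55.5] turn [-0.001, 0.002, 0.0] rows>= 1.3
```

View pics/c7.png

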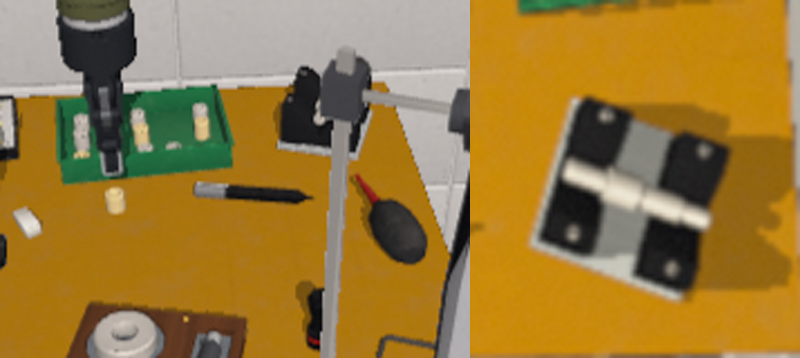

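The shaft lies in both vees, in the right crop from (565,170) to (710,220). I'll check its centre numerically, then take the bushing.

```bash
python3 -c "
from h import *
im=cv2.cvtColor(cv2.imread('pics/c7.png'),cv2.COLOR_BGR2HSV)[:,470:]
m=(im[...,2]>165)&(im[...,1]<90);m=m.astype(np.uint8)
k,l,s,c=cv2.connectedComponentsWithStats(m);i=1+np.argmax(s[1:,4])
v,u=np.nonzero(l==i);W=np.array([ray('top',(350+a/330*90-.4,200+b/358*90-.4),.046)[:2] for a,b in np.c_[u,v]])*1e3
t=np.radians(71);ax=np.array([np.cos(t),np.sin(t)]);r=W-[369.2,-264.5];y=r@ax;x=r@[ax[1],-ax[0]]
print(s[i],'along',np.percentile(y,[0,.5,99.5,100]).round(1),'across near ends',x[y>35].mean().round(1),x[y<-35].mean().round(1))
"
```

```text
[  94  163  147   65 2962] along [-51.4 -50.3  49.1  50. ] across near ends -0.5 -1.3
```

Call:
step_arm(moves=[[[0,0,25],[0,0,0],38],[[0,0,45],[0,0,0],38],[[0,0,53],[0,0,0],38],[[0,0,55],[0,0,0],34],[[0,0,55],[0,0,0],30],[[0,0,55],[0,0,0],27],[[0,0,55],[0,0,0],24],[[0,0,55],[0,0,0],22]], grip_force=40)

```text
clock: 27.23
tcp_pos: [0.6258, -0.1245, 0.0062]
orientation: [0.001, -0.05, 0.999, -0.0]
wrist_force: [1.2, -0.2, 1.4]
finger_gap: 0.022
grip_force: 0.2
```

Call:
step_arm(moves=[[[0,0,0],[0,0,0],18],[[0,0,0],[0,0,0],15],[[0,0,0],[0,0,0],15],[[0,0,0],[0,0,0],15]])

```text
clock: 27.57
tcp_pos: [0.6258, -0.1246, 0.0063]
orientation: [0.001, -0.05, 0.999, -0.0]
wrist_force: [-1.6, -0.5, 5.9]
finger_gap: 0.0202
grip_force: 39.2
```

```bash
python3 -c "
from h import *
plan((625.8,-125,90,95.7),(561.5,-275,90,95.7),(561.5,-275,12,95.7))"
```

```text
t 27.57 tcp [ 625.8 -124.6    6.3] yang 95.7 gap 20.2 F [-1.6 -0.5  5.9] grip 39.2
(625.8, -125, 90, 95.7) shift [-0.1, -0.5, -83.7] turn [-0.001, 0.002, 0.0] rows>= 2.0
(561.5, -275, 90, 95.7) shift [78.9, -142.9, 0.0] turn [0.0, 0.0, 0.0] rows>= 3.9
(561.5, -275, 12, 95.7) shift [0.0, 0.0, 78.0] turn [0.0, 0.0, 0.0] rows>= 1.9
```

The shaft is centred in the vees to within about 1 mm. The bushing is gripped, so I'll carry it to the tray.

Call:
step_arm(moves=[[[0,0,-15],[0,0,0],15],[[0,0,-50],[0,0,0],15],[[0,0,-84],[0,0,0],15],[[79,-143,-84],[0,0,0],15],[[79,-143,-84],[0,0,0],15],[[79,-143,-84],[0,0,0],15],[[79,-143,-84],[0,0,0],15],[[79,-143,-84],[0,0,0],15]])

```text
clock: 28.23
tcp_pos: [0.5579, -0.2807, 0.089]
orientation: [-0.0, -0.046, 0.999, -0.001]
wrist_force: [1.2, 0.6, -0.8]
finger_gap: 0.0203
grip_force: 39.4
```

Call:
step_arm(moves=[[[0,0,0],[0,0,0],15],[[0,0,0],[0,0,0],15],[[0,0,0],[0,0,0],15],[[0,0,20],[0,0,0],15],[[0,0,20],[0,0,0],15],[[0,0,20],[0,0,0],15]])

```text
clock: 28.73
tcp_pos: [0.5599, -0.2722, 0.0678]
orientation: [-0.001, -0.051, 0.999, 0.001]
wrist_force: [0.5, 0.7, -1.2]
finger_gap: 0.02
grip_force: 39.4
```

```bash
python3 -c "
from h import *
plan((561.5,-275,10,95.7))
a=imaging.read_camera('side')[90:210,220:370];b=imaging.read_camera('top')[110:210,340:430]
cv2.imwrite('pics/c8.png',np.hstack([cv2.resize(a,(450,360),interpolation=cv2.INTER_CUBIC),cv2.resize(b,(324,360),interpolation=cv2.INTER_CUBIC)])[...,::-1])"
```

```text
t 28.73 tcp [ 559.9 -272.2   67.8] yang 95.8 gap 20.0 F [ 0.5  0.7 -1.2] grip 39.4
(561.5, -275, 10, 95.7) shift [-1.5, -3.0, 57.8] turn [0.002, -0.002, 0.002] rows>= 1.4
```

View pics/c8.png

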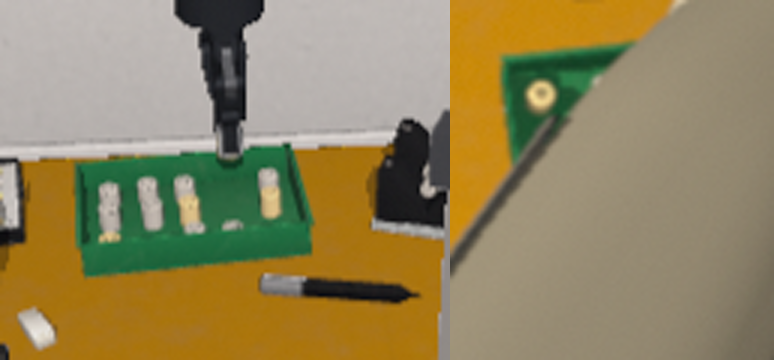

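The gripper is over the empty place, between the columns at (188,205) and (268,195). I'll settle and lower.

Call:
step_arm(moves=[[[0,0,0],[0,0,0],15],[[0,0,0],[0,0,0],15],[[0,0,10],[0,0,0],15],[[0,0,20],[0,0,0],15],[[0,0,20],[0,0,0],15],[[0,0,20],[0,0,0],15],[[0,0,20],[0,0,0],15],[[0,0,20],[0,0,0],15]])

```text
clock: 29.5
tcp_pos: [0.5605, -0.2745, 0.0489]
orientation: [0.0, -0.05, 0.999, 0.0]
wrist_force: [-0.7, 0.6, -0.1]
finger_gap: 0.0202
grip_force: 39.4
```

```bash
python3 -c "
from h import *
plan((561.5,-275,10,95.7))"
```

```text
t 29.5 tcp [ 560.5 -274.5   48.9] yang 95.7 gap 20.2 F [-0.7  0.6 -0.1] grip 39.4
(561.5, -275, 10, 95.7) shift [-0.9, -0.6, 38.9] turn [0.0, 0.0, 0.0] rows>= 0.9
```

Call:
step_arm(moves=[[[-0.5,-0.5,12],[0,0,0],15],[[-0.5,-0.5,22],[0,0,0],15],[[-0.5,-0.5,30],[0,0,0],15],[[-0.5,-0.5,35],[0,0,0],15],[[-0.5,-0.5,37],[0,0,0],15],[[-0.5,-0.5,38],[0,0,0],15],[[-0.5,-0.5,38],[0,0,0],15],[[-0.5,-0.5,38],[0,0,0],15]])

```text
clock: 30.17
tcp_pos: [0.5612, -0.275, 0.0112]
orientation: [0.0, -0.05, 0.999, -0.0]
wrist_force: [-0.9, -0.6, -0.6]
finger_gap: 0.0202
grip_force: 39.4
```

Call:
step_arm(moves=[[[0,0,0.5],[0,0,0],15],[[0,0,1],[0,0,0],15],[[0,0,1],[0,0,0],15]])

```text
clock: 30.42
tcp_pos: [0.5611, -0.2749, 0.0101]
orientation: [0.0, -0.05, 0.999, -0.0]
wrist_force: [-0.7, -0.4, -0.9]
finger_gap: 0.02
grip_force: 39.4
```

Call:
step_arm(moves=[[[0,0,0.5],[0,0,0],15],[[0,0,1],[0,0,0],15],[[0,0,1.5],[0,0,0],15],[[0,0,2],[0,0,0],15],[[0,0,2],[0,0,0],15],[[0,0,2],[0,0,0],15]])

```text
clock: 30.92
tcp_pos: [0.561, -0.2748, 0.0084]
orientation: [0.0, -0.05, 0.999, -0.0]
wrist_force: [-2.1, 1.0, 4.0]
finger_gap: 0.0202
grip_force: 40.0
```

Call:
step_arm(moves=[[[0,0,0],[0,0,0],21],[[0,0,0],[0,0,0],23],[[0,0,0],[0,0,0],27],[[0,0,0],[0,0,0],31],[[0,0,0],[0,0,0],31],[[0,0,-10],[0,0,0],31],[[0,0,-40],[0,0,0],31],[[0,0,-80],[0,0,0],31]])

```text
clock: 31.58
tcp_pos: [0.5585, -0.2732, 0.0857]
orientation: [-0.003, -0.05, 0.999, 0.002]
wrist_force: [1.0, 0.0, 0.6]
finger_gap: 0.031
grip_force: 0.0
```

Call:
step_arm(moves=[[[-20,120,-100],[0,0,0],31],[[-20,120,-100],[0,0,0],31],[[-20,120,-100],[0,0,0],31],[[-20,120,-100],[0,0,0],31],[[-20,120,-100],[0,0,0],31],[[-20,120,-100],[0,0,0],31],[[-20,120,-100],[0,0,0],31],[[-20,120,-100],[0,0,0],31]])

```text
clock: 32.25
tcp_pos: [0.5682, -0.154, 0.1868]
orientation: [-0.001, -0.049, 0.999, 0.0]
wrist_force: [-0.1, -0.5, -0.2]
finger_gap: 0.031
grip_force: 0.0
```

```bash
python3 -c "
from h import *
plan()
a=imaging.read_camera('side')[130:310,210:410];b=imaging.read_camera('top')[110:290,190:430]
cv2.imwrite('pics/c9.png',np.hstack([cv2.resize(a,(400,360),interpolation=cv2.INTER_CUBIC),cv2.copyMakeBorder(cv2.resize(b,(400,300),interpolation=cv2.INTER_CUBIC),0,60,0,0,cv2.BORDER_CONSTANT)])[...,::-1])"
```

```text
t 32.25 tcp [ 568.2 -154.   186.8] yang 95.7 gap 31.0 F [-0.1 -0.5 -0.2] grip 0.0
```

View pics/c9.png

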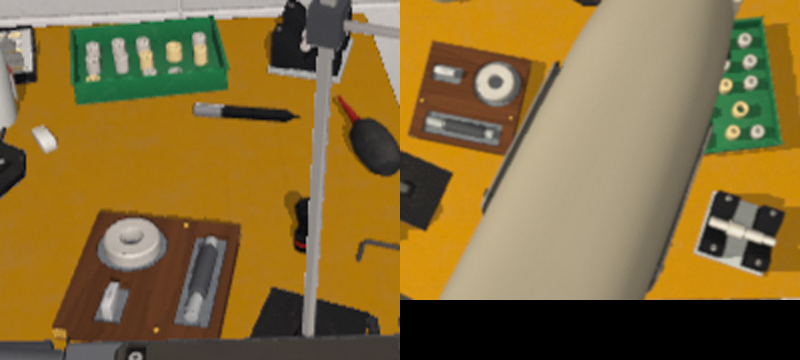

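In the left half, the ring (130,240), block (113,300) and plug (205,275) sit in their recesses, and the bushing stands in the tray gap (173,50). In the right half, the shaft lies in the vees (740,232). The marker and stamp have not moved, and the arm is clear.

```bash
python3 -c "
from workcell import env
print(env.hand_in())"
```

```text
the job is handed in; nothing more can be done
None
```

The job is handed in at about 32 s: the ring gauge, plug gauge and gauge block are in their recesses, the shaft lies in the vees, the bushing stands in the empty place in the tray, and the marker and stamp were left where they are.

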